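# Nip up the wing screws of a filter holder

### The job

The seal of the steel filter holder on the bench weeps at the outlet. Working clockwise around the rim as seen from above, starting with the wing screw above the outlet, take up each screw's free play by turning it clockwise until you feel it bite; from there give the first screw exactly two quarter turns, then the second exactly one quarter turn, then the third exactly one quarter turn. Do not overtighten, do not lean on the holder, leave the other things on the bench alone, and let go at the end.

Things in the scene. Friction and masses are not known exactly. Their poses are not given: they have to be found in the camera images.
- holder: round steel filter holder, 160 mm across, fixed; origin under its centre on the bench, z up, x towards the outlet. Lid top 65 mm above the bench; a 16 mm thick stub at the centre rises to 89 mm. Three wing screws stand on the lid, 62 mm from the centre, at 0, -120 and +120 degrees from x (first, second, third)
- outlet_tip (a point): tip of the 18 mm thick outlet spout that sticks out level from the holder's side, 126 mm from its centre, 30 mm above the bench
- wing1_mid (a point): flat steel wing handle of the first screw, straight above the outlet: an upright bar 36 mm long (its own x), 10 mm thick (its own y, the faces to grip), 26 mm tall, top 10 mm notched in the middle, on an 8 mm stem (18 mm of it free below the bar). The point is on the screw axis, 13 mm below the bar's top, 96 mm above the bench; z up. Clear all round for 50 mm; it turns in place at one height
- wing2_mid (a point): same handle of the second screw, next clockwise from above. All three: clockwise tightens. At first it turns almost freely (0.02 N m) through a free play of 0.1 to 1.4 rad, different for each screw and not to be told from the handle's direction; then it bites, and needs about 0.34 N m to keep turning (held still, 0.1 or more remains). Quarter turns count from the bite
- wing3_mid (a point): same handle of the third screw, the last, 120 degrees further clockwise. All three: a handle stays where it is left; turned back, it runs through 1.4 rad of free play before it begins to loosen
- shoe1_top (a point): brass shoe (24 mm disc, 5 mm thick) on the lid under the first screw; the point is at its top centre, on the screw axis. It stands still during the free play; once the screw has bitten it sinks into the lid 1.2 mm for each quarter turn of tightening.
- shoe2_top (a point): the same kind of shoe, under the second screw
- shoe3_top (a point): the same kind of shoe, under the third screw
- jar: white jar with cap, 70 mm across, 120 mm tall, a bystander; origin under its centre
- rack: white tube rack 70 x 150 x 50 mm, a bystander; origin under its centre
- tipbox: orange pipette tip box 85 x 120 x 50 mm, a bystander; origin under its centre

How it is judged:
By the outcome, as a careful person would: the job done as asked, in the order asked, and still so for the second after the job is handed in, with the robot touching nothing.
It also fails if it takes over 72 s, if anything falls off the work surface, if the arm or the gripper's body presses on something with over 40 N, if the wrist force passes 120 N, or if a joint passes its speed limit or range.

### The arm

A 6-joint arm with a two-finger parallel gripper is mounted at the origin on the work surface. World frame = base frame: x ahead of the robot, y to its left, z up, the work surface at z = 0. Lengths are in m, angles in rad, forces in N, time in s.
With the tool pointing down it reaches from about 0.275 to 0.825 m from the base axis. Payload 4.9 kg.
Tool frame: the origin (TCP) lies midway between the tips of the shut fingers; the grasp point (between the pads) lies 19 mm behind it (bot.grip_depth is the distance from the TCP to the grasp point, in m); y points along the fingers, x is the direction in which the jaws open and shut, and the axes are right-handed (so a half turn about y gives the same grasp; the last joint's range is limited). The gripper opens to 85 mm and grips with 20 to 120 N. Pads are 22 mm wide; open, the fingers measure 114 mm over their backs; the gripper's body (76 mm by 85 mm) begins 54 mm behind the grasp point. The pads swing forward as they close: fully open they stand 13 mm farther back than shut.
Start: joints at [-1.443, 0.326, -0.193, 1.052, 0, 1.437], TCP at [0.142, -0.531, 0.231] pointing down, gripper open.
Joint ranges: [-2.65, 2.65], [-0.97, 1.79], [-1.3, 1.35], [-1.93, 2.1], [-1.47, 1.37], [-3.14, 3.14]. Speed limits (rad/s): [2.57, 2.57, 3.14, 3.14, 3.14, 3.14].

### API

Orientations are given as a unit quaternion [w, x, y, z].
In Python, from cell import bot gives the robot as it stands. Calls block until the motion is done:
- bot.move_pose(position, orientation): joint-space move of the TCP to a pose.
- bot.move_linear(position, speed=0.15, rotation=None, until_force=None): straight line of the TCP; rotation=None keeps the orientation; speed is the mean speed in m/s. With until_force (N) it stops when the force on the tool has changed by that much, and returns True; else False.
- bot.goto_joints(angles): joint-space move.
- bot.set_gripper(opening, grasp_force=None): opening from 0.0 (shut) to 1.0 (fully open); grasp_force is the grip in N (None keeps the last); returns when the fingers have stopped.
- bot.wait(seconds).
- bot.solve_ik(position, orientation): joint angles nearest the present ones, or None.
- bot.camera(name): name is "scene" or "top" or "wrist"; returns the picture (480x640x3 uint8, red, green, blue); there is no depth.
- bot.calibration(name): a dict with "mtx" (3x3 intrinsics, pixels), "extrinsics" (4x4, takes a point from world to camera coordinates); the wrist camera has in their place "hand_eye" (4x4, takes a point from camera to tool coordinates, whose origin is the TCP and whose axes are the tool frame's). Camera axes: x right, y down, z forward; pixel columns grow to the right and rows downward; lengths in m; the calibration is good to about 2 mm. A picture is of the moment at which its call begins: read the wrist's pose just before it. calibration takes no time and is no camera call.
A pose or a line that the arm cannot do raises bot.PlanningError and nothing moves.
- bot.close_job(): hands the job in, once; it reports no verdict.
Trained networks look in the newest picture that a camera, given by its name, has taken for a name from the list of things; names that differ only in an ending like _2 or _b are one class to them, and where a whole thing is asked for, a point or a joint stands for the part that bears it (a point fixed in the world has none). Each returns a list of dicts, best first, with "confidence" (0 to 1); they miss things now and then, are a little off and sometimes report something else, mostly with a low value. They report only what shows in the picture. A call takes as long as a camera call.
- bot.search_frame(camera, thing): "bbox" ([left, top, width, height] in pixels, round what is visible of it).
Readings, each from a call of its own:
- bot.read_clock(): time.
- bot.read_joint_positions(): joint angles.
- bot.read_joint_vel(): joint speeds.
- bot.read_joint_efforts(): joint torques, N m.
- bot.read_position(): TCP position.
- bot.read_tool_rot(): TCP orientation.
- bot.read_ft_force(): force on the tool from outside, world axes, zero at the start.
- bot.read_moment(): the same for the moment, N m.
- bot.read_gripper_width(): opening from 0.0 (shut) to 1.0 (fully open).
Only numpy, scipy, OpenCV 4.12 (cv2) and the standard library are available. Lean on these libraries where they do the work, as an engineer would, in place of code of your own. Each camera call takes 0.05 s, during which the arm holds its last target.

## Working session

There is one attempt and no reset: what is moved stays moved. The work goes in short steps, each a Python script; the robot and the scene stay as the last script left them, time stands still between calls to the robot, and variables do not carry over. Pictures are saved under pics/ and viewed, and the job is handed in when it is done.

```bash
ls; mkdir -p pics; python3 - <<'E'
from cell import bot
import cv2, numpy as np
np.set_printoptions(precision=4,suppress=True)
for c in ["scene","top","wrist"]:
    im=bot.camera(c); cv2.imwrite(f"pics/a_{c}.png",im[:,:,::-1])
    for t in ["holder","wing1_mid","outlet_tip","shoe1_top","jar","rack","tipbox"]:
        print(c,t,[(d["bbox"],round(d["confidence"],2)) for d in bot.search_frame(c,t)])
    print(bot.calibration(c))
print(bot.read_clock(),bot.read_position(),bot.read_tool_rot(),bot.read_ft_force(),bot.read_moment(),bot.grip_depth)
E
```

```text
pics
scene holder [([301.4, 226.3, 83.2, 60.6], 0.75)]
scene wing1_mid [([320.0, 237.6, 14.8, 11.8], 0.7)]
scene outlet_tip [([301.5, 224.6, 81.3, 66.2], 0.87)]
scene shoe1_top [([321.5, 249.5, 9.7, 10.0], 0.4), ([338.2, 223.6, 10.2, 6.2], 0.18)]
scene jar [([447.5, 170.5, 36.5, 54.5], 0.88)]
scene rack [([69.4, 314.3, 100.0, 76.2], 0.9)]
scene tipbox [([336.0, 174.6, 53.9, 38.2], 0.55)]
{'mtx': array([[458.6004,   0.    , 321.3563],
       [  0.    , 458.6004, 232.9749],
       [  0.    ,   0.    ,   1.    ]]), 'extrinsics': array([[ 0.6002,  0.7998, -0.0073, -0.297 ],
       [ 0.4695, -0.3597, -0.8064, -0.15  ],
       [-0.6476,  0.4806, -0.5914,  1.3695],
       [ 0.    ,  0.    ,  0.    ,  1.    ]])}
top holder [([255.8, 201.5, 88.0, 63.4], 0.71)]
top wing1_mid [([264.8, 200.8, 19.8, 9.4], 0.68), ([311.7, 224.5, 11.7, 9.7], 0.59)]
top outlet_tip [([256.0, 203.6, 88.2, 66.7], 0.87)]
top shoe1_top []
top jar [([115.1, 202.8, 46.5, 37.9], 0.89)]
top rack [([460.8, 230.8, 73.5, 43.0], 0.8)]
top tipbox [([176.6, 298.1, 52.2, 42.6], 0.65)]
{'mtx': array([[474.1646,   0.    , 320.469 ],
       [  0.    , 474.1646, 246.4079],
       [  0.    ,   0.    ,   1.    ]]), 'extrinsics': array([[-0.005 , -1.    , -0.001 , -0.0169],
       [-0.9909,  0.0051, -0.1343,  0.4989],
       [ 0.1343,  0.0004, -0.9909,  1.1105],
       [ 0.    ,  0.    ,  0.    ,  1.    ]])}
wrist holder []
wrist wing1_mid []
wrist outlet_tip []
wrist shoe1_top []
wrist jar []
wrist rack []
wrist tipbox []
{'mtx': array([[417.2906,   0.    , 324.689 ],
       [  0.    , 417.2906, 243.9901],
       [  0.    ,   0.    ,   1.    ]]), 'hand_eye': array([[ 1.    , -0.0006,  0.0017,  0.0009],
       [-0.0018, -0.3086,  0.9512, -0.1426],
       [-0.0001, -0.9512, -0.3086,  0.0797],
       [ 0.    ,  0.    ,  0.    ,  1.    ]])}
1.2 [ 0.1424 -0.5313  0.2313] [-0.561   0.561  -0.4305  0.4305] [ 0.0575  0.4626 -0.2169] [-0.0102 -0.0368  0.0595] 0.0187
```

```bash
python3 - <<'E'
import cv2
a=cv2.imread("pics/a_top.png");b=cv2.imread("pics/a_scene.png")
cv2.imwrite("pics/b1.png",cv2.resize(a[170:300,220:380],(800,650)[:2],interpolation=cv2.INTER_CUBIC)[:600])
cv2.imwrite("pics/b2.png",cv2.resize(b[200:310,280:420],(760,597),interpolation=cv2.INTER_CUBIC))
E
```

```text
(no output)
```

View pics/a_top.png

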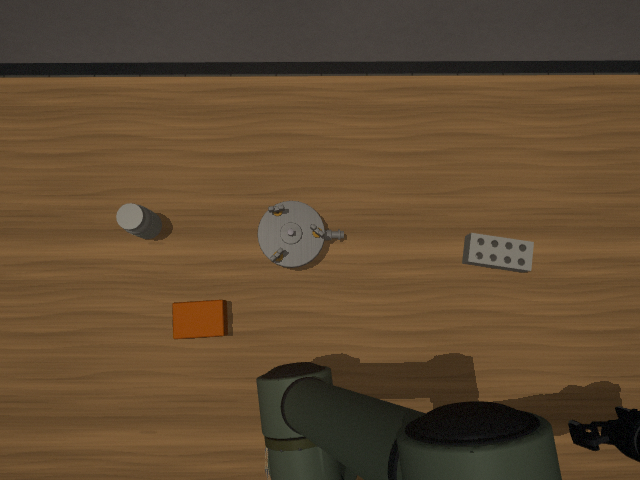

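View pics/b1.png

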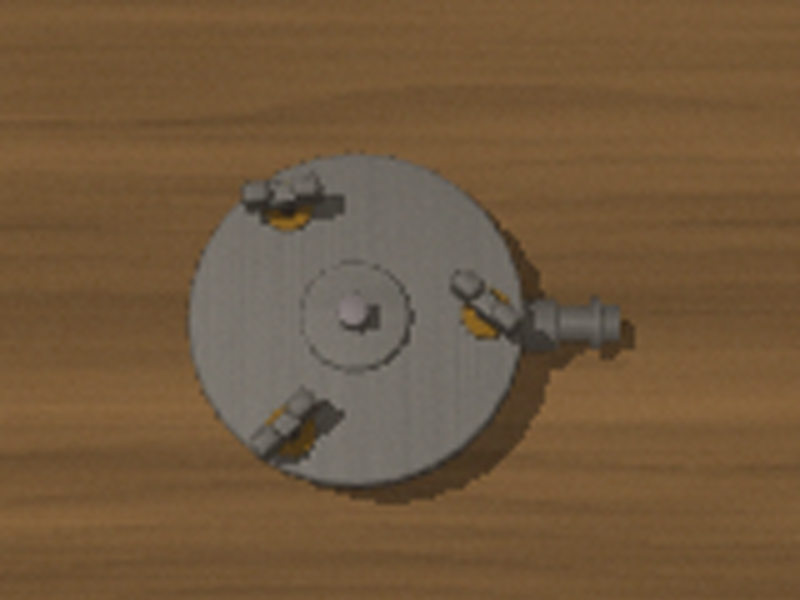

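View pics/b2.png

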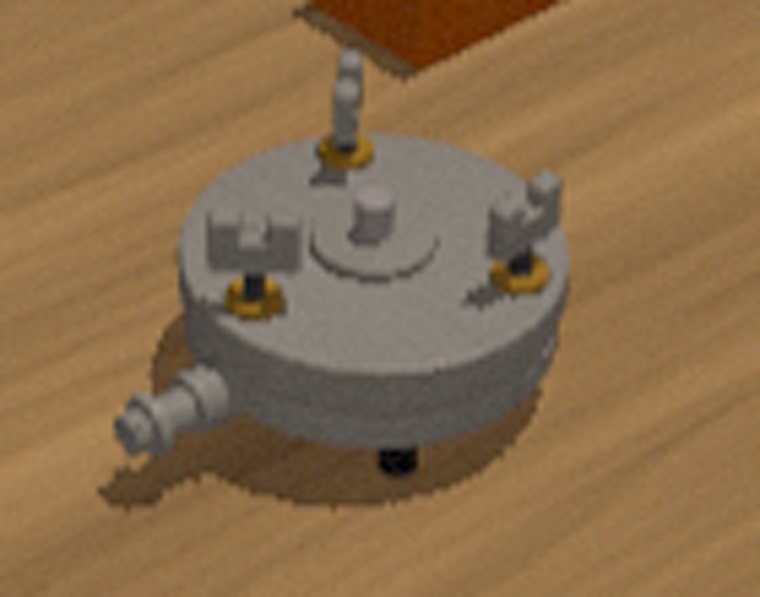

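View pics/a_scene.png

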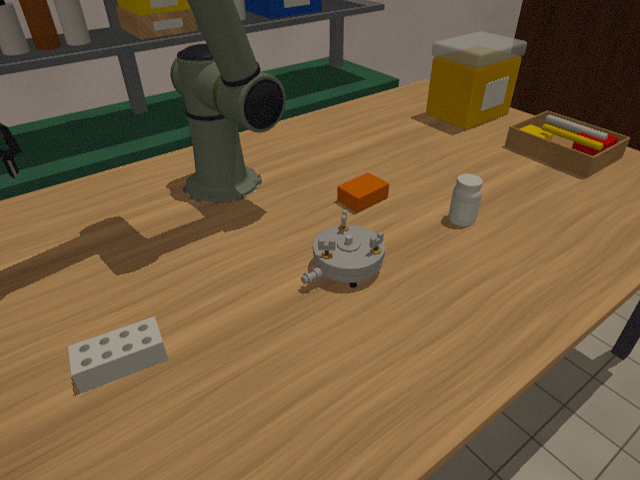

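```bash
cat > h.py <<'E'
from cell import bot
import cv2, numpy as np
from scipy.spatial.transform import Rotation as R
np.set_printoptions(precision=4,suppress=True)
def ray(cam,uv,T=None):
    c=bot.calibration(cam);d=np.linalg.inv(c["mtx"])@[uv[0],uv[1],1]
    W=np.linalg.inv(c["extrinsics"]) if T is None else T@c["hand_eye"]
    return W[:3,3],W[:3,:3]@d
def at(cam,uv,z,T=None):
    o,d=ray(cam,uv,T); return o+d*(z-o[2])/d[2]
def toolT():
    T=np.eye(4);T[:3,:3]=R.from_quat(np.r_[bot.read_tool_rot()],scalar_first=True).as_matrix();T[:3,3]=bot.read_position();return T
def quat(th):
    # tool x at world yaw th, y down
    x=np.array([np.cos(th),np.sin(th),0]);y=np.array([0,0,-1.]);return R.from_matrix(np.c_[x,y,np.cross(x,y)]).as_quat(scalar_first=True)
def proj(cam,p,T=None):
    c=bot.calibration(cam);E=c["extrinsics"] if T is None else np.linalg.inv(T@c["hand_eye"])
    q=c["mtx"]@(E[:3,:3]@p+E[:3,3]);return q[:2]/q[2]
E
python3 - <<'E'
from h import *
f=lambda x,y:(220+x/5,170+y/5)
print("stub",at("top",f(352,306),.089))
for n,p in zip("123",[(487,300),(285,423),(285,190)]): print(n,at("top",f(*p),.105))
print("tip",at("top",f(610,324),.03))
g=lambda x,y:(280+x*140/760,200+y*110/597)
print("stub scene",at("scene",g(377,193),.089))
T=toolT();print(T)
for th in np.arange(-np.pi,np.pi,np.pi/4):
    q=bot.solve_ik([0.48,0.04,0.26],quat(th)); print(round(th,2),None if q is None else np.array(q))
E
```

```text
stub [0.5271 0.0497 0.089 ]
1 [ 0.5268 -0.0127  0.105 ]
2 [0.471  0.0787 0.105 ]
3 [0.5783 0.0795 0.105 ]
tip [ 0.5275 -0.0719  0.03  ]
stub scene [0.5259 0.0542 0.089 ]
[[ 0.2588 -0.      0.9659  0.1424]
 [-0.9659 -0.0001  0.2588 -0.5313]
 [ 0.0001 -1.     -0.      0.2313]
 [ 0.      0.      0.      1.    ]]
-3.14 [-0.0703  0.1804 -0.3124  1.078   0.     -1.6411]
-2.36 [-0.0703  0.1804 -0.3124  1.078   0.     -2.4265]
-1.57 [-0.0703  0.1804 -0.3124  1.078   0.      3.0713]
-0.79 [-0.0703  0.1804 -0.3124  1.078   0.      2.2859]
0.0 [-0.0703  0.1804 -0.3124  1.078   0.      1.5005]
0.79 [-0.0703  0.1804 -0.3124  1.078   0.      0.7151]
1.57 [-0.0703  0.1804 -0.3124  1.078   0.     -0.0703]
2.36 [-0.0703  0.1804 -0.3124  1.078   0.     -0.8557]
```

```bash
python3 - <<'E'
from h import *
bot.move_pose([0.575,0.05,0.22],quat(np.pi/2))
T=toolT();np.save("T1.npy",T)
im=bot.camera("wrist");cv2.imwrite("pics/c_wrist.png",im[:,:,::-1])
for t in ["wing1_mid","holder"]: print([(d["bbox"],round(d["confidence"],2)) for d in bot.search_frame("wrist",t)])
print(bot.read_clock(),T[:3,3],bot.read_joint_positions(),bot.read_moment(),bot.read_ft_force())
E
```

```text
[([199.6, 137.3, 59.3, 47.0], 0.63)]
[([159.7, 29.0, 279.9, 229.3], 0.71)]
3.9167 [0.5751 0.0491 0.22  ] [-0.0424  0.3838 -0.1376  1.0494 -0.0001 -0.0411] [ 0.0224 -0.0016  0.0118] [-0.2092 -0.1321 -0.2992]
```

View pics/c_wrist.png

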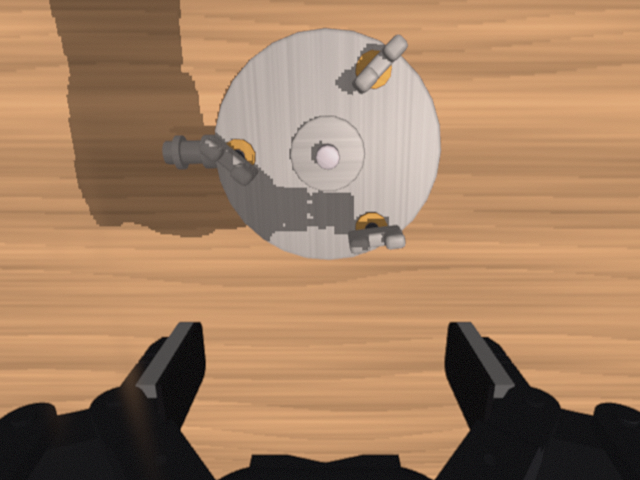

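```bash
python3 - <<'E'
import cv2
a=cv2.imread("pics/c_wrist.png")
ps=[cv2.resize(a[v:v+60,u:u+80],(400,300),interpolation=cv2.INTER_CUBIC) for u,v in [(190,125),(340,25),(335,200),(290,125)]]
import numpy as np
cv2.imwrite("pics/d.png",np.vstack([np.hstack(ps[:2]),np.hstack(ps[2:])]))
E
```

```text
(no output)
```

View pics/d.png

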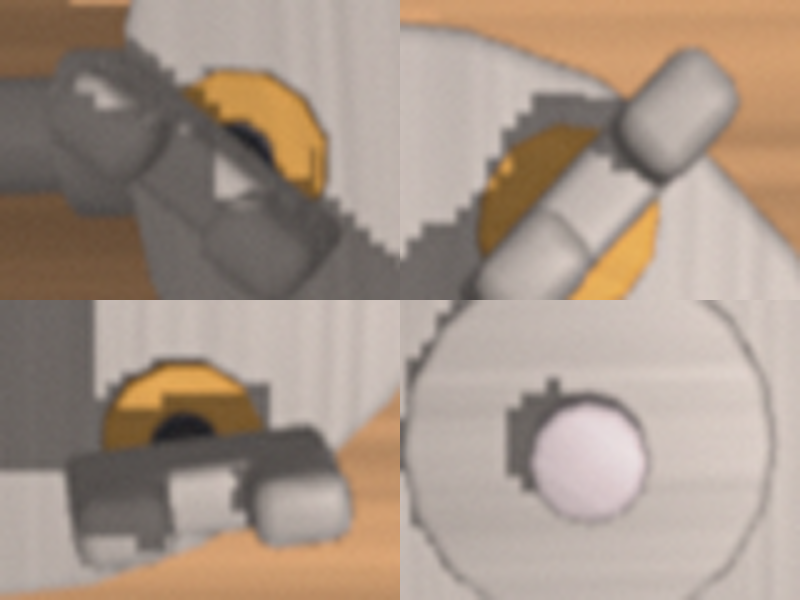

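```bash
cat > fit.py <<'E'
from h import *
from scipy.optimize import least_squares
T=np.load("T1.npy")
lob=[[(211,148),(243,175)],[(366,77),(397,47)],[(356.6,249),(395.6,243)]]
stub=(290+190/5,125+160/5)
def wc(p,i): a=p[2]-i*2*np.pi/3;return p[:2]+.062*np.array([np.cos(a),np.sin(a)])
def res(p):
    r=[proj("wrist",np.r_[p[:2],.089],T)-stub]
    for i in range(3):
        c=wc(p,i);d=np.array([np.cos(p[3+i]),np.sin(p[3+i])])*.0125
        for s,l in zip((-1,1),lob[i]): r.append(proj("wrist",np.r_[c+s*d,.109],T)-l)
    return np.concatenate(r)
ang=[]
for l in lob:
    d=at("wrist",l[1],.109,T)-at("wrist",l[0],.109,T);ang.append(np.arctan2(d[1],d[0]));print("sep",np.linalg.norm(d),"mid",(at("wrist",l[1],.109,T)+at("wrist",l[0],.109,T))/2)
s=least_squares(res,[.527,.05,-np.pi/2]+ang);p=s.x;print(p,res(p).reshape(-1,2))
np.save("p.npy",p)
im=cv2.imread("pics/c_wrist.png")
im=cv2.resize(im,None,fx=4,fy=4,interpolation=cv2.INTER_CUBIC)
def pl(P,col):
    q=np.array([proj("wrist",x,T) for x in P]);cv2.polylines(im,[((q+.5)*4*16).astype(int).astype(np.int32)],True,col,1,cv2.LINE_AA,4)
for i in range(3):
    c=wc(p,i);d=np.array([np.cos(p[3+i]),np.sin(p[3+i])]);n=np.array([-d[1],d[0]])
    for z,col in ((.109,(0,255,0)),(.083,(0,0,255))):
        pl([np.r_[c+.018*a*d+.005*b*n,z] for a,b in((1,1),(1,-1),(-1,-1),(-1,1))],col)
    pl([np.r_[c+.012*np.array([np.cos(t),np.sin(t)]),.07] for t in np.linspace(0,6.28,40)],(255,0,0))
    print("wing",i+1,c,p[3+i])
pl([np.r_[p[:2]+.08*np.array([np.cos(t),np.sin(t)]),.065] for t in np.linspace(0,6.28,80)],(255,0,255))
pl([np.r_[p[:2]+.008*np.array([np.cos(t),np.sin(t)]),.089] for t in np.linspace(0,6.28,80)],(255,0,255))
cv2.imwrite("pics/e1.png",cv2.resize(im[80:1080,600:1800],(800,667))[:600]);
cv2.imwrite("pics/e2.png",np.hstack([im[500:900,700:1100],im[760:1160,1300:1700]]))
E
python3 fit.py
```

```text
sep 0.024152755456567157 mid [ 0.5271 -0.0106  0.109 ]
sep 0.022746552636491425 mid [0.4722 0.0798 0.109 ]
sep 0.02513207448284158 mid [0.5806 0.0808 0.109 ]
[ 0.5266  0.05   -1.5604  0.844   2.3087  1.7304] [[-0.1681 -0.0278]
 [-2.9115 -0.1841]
 [-1.7441  0.745 ]
 [-0.487   2.0773]
 [ 2.8108 -0.5904]
 [ 1.3006 -0.9195]
 [ 1.1343 -0.8533]]
wing 1 [ 0.5273 -0.012 ] 0.8439519952057002
wing 2 [0.4726 0.0804] 2.308680074769702
wing 3 [0.58   0.0815] 1.7303688938499802
```

View pics/e1.png

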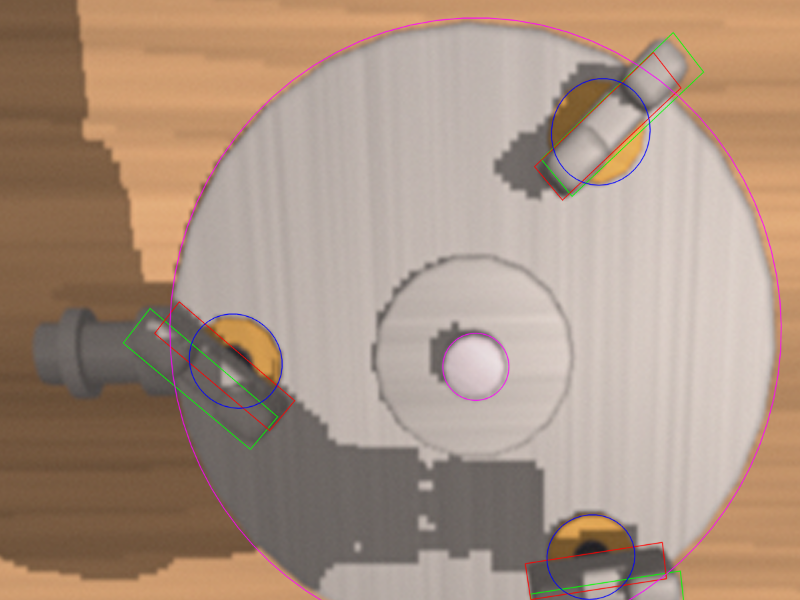

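View pics/e2.png

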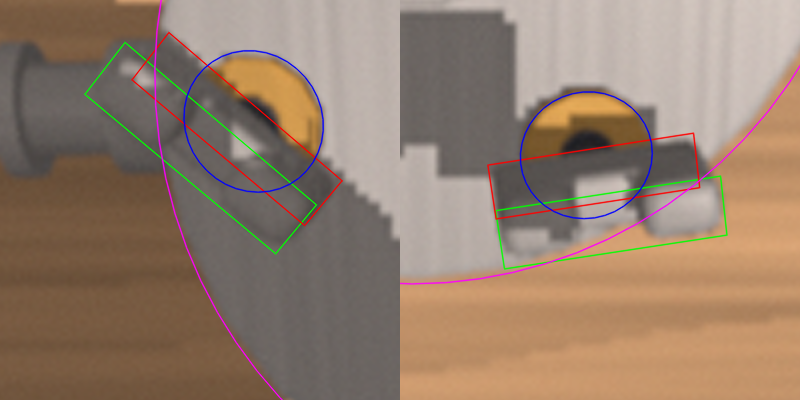

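```bash
cat > grasp.py <<'E'
from h import *
import sys
def st(tag):
    f=np.array(bot.read_ft_force());m=np.array(bot.read_moment())
    print(tag,"t",round(bot.read_clock(),2),"F",f,"M",m,"j6",round(bot.read_joint_positions()[5],4),"w",round(bot.read_gripper_width(),4),"P",np.array(bot.read_position()));return f,m
def grasp(c,th,force=80):
    bot.set_gripper(0.45)
    bot.move_pose([c[0],c[1],.15],quat(th)); st("above")
    bot.move_linear([c[0],c[1],.078],speed=.1); f0,m0=st("down")
    bot.set_gripper(0,force); f,m=st("shut")
    return f0,m0
E
python3 - <<'E'
from grasp import *
p=np.load("p.npy");c=p[:2]+.062*np.array([np.cos(p[2]),np.sin(p[2])])
f0,m0=grasp(c,p[3]+np.pi/2)
np.save("f0_1.npy",np.r_[f0,m0])
print(toolT()[:3,0])
E
```

```text
above t 5.36 F [-0.5992 -0.195   0.0307] M [ 0.0346 -0.0034  0.0084] j6 -1.0057 w 0.4499 P [ 0.5278 -0.012   0.1504]
down t 6.22 F [-0.0974  1.1208  0.6778] M [-0.0099 -0.0578 -0.0079] j6 -1.0067 w 0.447 P [ 0.5278 -0.012   0.0785]
shut t 6.59 F [-2.5122  2.7448  6.3776] M [0.471  0.4786 0.0219] j6 -1.0068 w 0.0998 P [ 0.5271 -0.0113  0.0789]
[-0.7476  0.6641  0.0008]
```

```bash
cat >> grasp.py <<'E'
import json
def load(): return json.load(open("s.json"))
def save(s): json.dump(s,open("s.json","w"))
def turn(s,dth,recentre=True,verbose=True):
    """rotate clockwise by dth about the axis held in s; recentre xy gently on compliance"""
    s["th"]-=dth
    P=np.array(s["c"]+[.078])
    q=bot.solve_ik(P,quat(s["th"]))
    bot.goto_joints(q)
    f=np.array(bot.read_ft_force())-s["f0"][:3];m=np.array(bot.read_moment())-s["f0"][3:]
    pos=np.array(bot.read_position());e=pos[:2]-s["c"]
    x=np.array([np.cos(s["th"]),np.sin(s["th"])])
    if verbose: print("t %.2f th %.3f yaw %.3f j6 %.3f Mz %.3f F %s e_mm %s w %.3f"%(bot.read_clock(),s["th"],np.arctan2(*toolT()[:2,0][::-1]),bot.read_joint_positions()[5],m[2],f.round(1),(e*1e3).round(2),bot.read_gripper_width()))
    if recentre: s["c"]=list(np.array(s["c"])+0.7*x*(e@x))
    s["log"].append([s["th"],m[2]]);save(s);return m[2]
E
python3 - <<'E'
from grasp import *
p=np.load("p.npy");c=p[:2]+.062*np.array([np.cos(p[2]),np.sin(p[2])])
s=dict(c=[.5271,-.0113],th=p[3]+np.pi/2,f0=list(np.load("f0_1.npy")),log=[]);save(s)
turn(s,0)
turn(s,0)
for i in range(3): turn(s,.05)
E
```

```text
t 6.84 th 2.415 yaw 2.415 j6 -1.006 Mz 0.045 F [-2.3 -0.7  5.1] e_mm [0.07 0.08] w 0.106
t 7.09 th 2.415 yaw 2.415 j6 -1.005 Mz 0.021 F [-1.9 -0.5  6.2] e_mm [0.03 0.06] w 0.102
t 7.34 th 2.365 yaw 2.365 j6 -0.955 Mz -0.057 F [-2.9 -0.5  5.7] e_mm [0.07 0.07] w 0.100
t 7.59 th 2.315 yaw 2.315 j6 -0.905 Mz -0.006 F [-1.8  0.1  5.9] e_mm [0.03 0.07] w 0.099
t 7.84 th 2.265 yaw 2.265 j6 -0.855 Mz -0.046 F [-2.4 -1.   5. ] e_mm [0.05 0.06] w 0.105
```

```bash
sed -i 's|m=np.array(bot.read_moment())-s\["f0"\]\[3:\]|m=np.mean([bot.read_moment() for _ in range(8)],0)-s["f0"][3:]|' grasp.py; python3 - <<'E'
from grasp import *
s=load()
print(np.std([bot.read_moment() for _ in range(8)],0),bot.read_clock(),bot.read_joint_efforts()[5])
for i in range(28):
    m=turn(s,.05)
    if m>.13: break
print(bot.read_clock(),bot.read_joint_efforts()[5])
E
```

```text
[0. 0. 0.] 7.8417 0.011546551831997931
t 8.09 th 2.215 yaw 2.215 j6 -0.805 Mz 0.025 F [-1.8 -0.8  5.5] e_mm [0.05 0.06] w 0.103
t 8.34 th 2.165 yaw 2.165 j6 -0.755 Mz -0.038 F [-2.1 -0.7  6.4] e_mm [0.04 0.04] w 0.105
t 8.59 th 2.115 yaw 2.115 j6 -0.705 Mz -0.021 F [-2.6 -1.1  5.9] e_mm [0.03 0.05] w 0.098
t 8.84 th 2.065 yaw 2.065 j6 -0.655 Mz -0.008 F [-2.2 -0.8  5.2] e_mm [0.05 0.05] w 0.099
t 9.09 th 2.015 yaw 2.015 j6 -0.605 Mz -0.039 F [-2.3 -0.3  5.5] e_mm [0.04 0.03] w 0.103
t 9.34 th 1.965 yaw 1.965 j6 -0.555 Mz -0.014 F [-2.  -0.3  6.3] e_mm [0.04 0.04] w 0.098
t 9.59 th 1.915 yaw 1.915 j6 -0.506 Mz 0.172 F [-2.9 -1.5  6.1] e_mm [0.06 0.03] w 0.101
9.5917 0.21479124203324318
```

```bash
python3 - <<'E'
from grasp import *
s=load()
for i in range(5):
    m=turn(s,.025);print(bot.read_joint_efforts()[5])
E
```

```text
t 9.84 th 1.890 yaw 1.890 j6 -0.481 Mz 0.225 F [-2.4 -1.3  6.1] e_mm [0.01 0.02] w 0.098
0.2606645319610834
t 10.09 th 1.865 yaw 1.866 j6 -0.456 Mz 0.261 F [-2.5 -2.8  5. ] e_mm [0.02 0.03] w 0.101
0.2613507304340601
t 10.34 th 1.840 yaw 1.841 j6 -0.431 Mz 0.281 F [-2.5 -1.   5.5] e_mm [0.05 0.02] w 0.098
0.2613426838070154
t 10.59 th 1.815 yaw 1.815 j6 -0.406 Mz 0.279 F [-2.2 -0.9  6.6] e_mm [0.04 0.  ] w 0.100
0.261343102902174
t 10.84 th 1.790 yaw 1.791 j6 -0.381 Mz 0.213 F [-3.1 -1.2  5.7] e_mm [0.01 0.04] w 0.103
0.2613466512411833
```

```bash
python3 - <<'E'
from grasp import *
s=load()
E=lambda:round(bot.read_joint_efforts()[5],3)
tgt=1.945-np.pi
while s["th"]-tgt>1e-4:
    turn(s,min(.3,s["th"]-tgt),verbose=abs(s["th"]-tgt)<1 );
print(E())
for i in range(4): turn(s,-.012,recentre=False);print(E())
E
```

```text
t 13.97 th -0.610 yaw -0.610 j6 2.020 Mz 0.030 F [-2.4 -0.8  5.9] e_mm [0.08 0.16] w 0.099
t 14.37 th -0.910 yaw -0.910 j6 2.320 Mz 0.122 F [-2.8 -1.5  4.9] e_mm [0.15 0.15] w 0.097
t 14.74 th -1.197 yaw -1.196 j6 2.606 Mz 0.120 F [-1.4 -0.3  6.4] e_mm [0.19 0.08] w 0.099
0.089
t 14.99 th -1.185 yaw -1.184 j6 2.594 Mz 0.013 F [-2.1 -0.1  5.6] e_mm [0.21 0.07] w 0.105
0.014
t 15.24 th -1.173 yaw -1.172 j6 2.582 Mz 0.048 F [-2.3  0.1  6. ] e_mm [0.21 0.07] w 0.102
0.014
t 15.49 th -1.161 yaw -1.160 j6 2.570 Mz 0.003 F [-1.6 -0.3  5.1] e_mm [0.18 0.1 ] w 0.099
0.014
t 15.74 th -1.149 yaw -1.148 j6 2.558 Mz 0.041 F [-1.7 -0.4  5.5] e_mm [0.18 0.08] w 0.099
0.014
```

```bash
python3 - <<'E'
from grasp import *
s=load()
E=lambda:round(bot.read_joint_efforts()[5],4)
for d in (.036,.02,.01,.01,.01): turn(s,d,recentre=False);print(E())
turn(s,-.005,recentre=False);print(E())
turn(s,-.005,recentre=False);print(E())
E
```

```text
t 15.99 th -1.185 yaw -1.185 j6 2.595 Mz 0.047 F [-2. -0.  5.] e_mm [0.18 0.08] w 0.099
0.0016
t 16.24 th -1.205 yaw -1.204 j6 2.614 Mz 0.164 F [-2.4 -0.2  5.5] e_mm [0.21 0.08] w 0.101
0.1847
t 16.49 th -1.215 yaw -1.214 j6 2.624 Mz 0.310 F [-2.1 -0.4  4.5] e_mm [0.21 0.07] w 0.105
0.2848
t 16.74 th -1.225 yaw -1.224 j6 2.634 Mz 0.343 F [-1.5 -0.9  5.5] e_mm [0.2  0.09] w 0.104
0.287
t 16.99 th -1.235 yaw -1.234 j6 2.644 Mz 0.287 F [-2.4 -1.1  5.7] e_mm [0.21 0.09] w 0.102
0.2871
t 17.24 th -1.230 yaw -1.229 j6 2.639 Mz 0.232 F [-1.7 -1.   6.1] e_mm [0.22 0.05] w 0.102
0.2062
t 17.49 th -1.225 yaw -1.224 j6 2.634 Mz 0.134 F [-1.8 -1.1  5.8] e_mm [0.23 0.1 ] w 0.103
0.1342
```

```bash
python3 - <<'E'
from grasp import *
s=load();p=np.load("p.npy")
P=np.array(bot.read_position());print(s["c"],P)
bot.set_gripper(0.45);st("open")
bot.move_linear([s["c"][0],s["c"][1],.15],speed=.12)
est=lambda i:p[:2]+.062*np.array([np.cos(p[2]-i*2*np.pi/3),np.sin(p[2]-i*2*np.pi/3)])
off=P[:2]-est(0);print("off",off)
c=est(1)+off;th=p[4]+np.pi/2
T=toolT();im=bot.camera("wrist");cv2.imwrite("pics/f_w.png",im[:,:,::-1]);np.save("T2.npy",T)
f0,m0=grasp(c,th)
s=dict(c=list(np.array(bot.read_position())[:2]),c0=list(c),th=th,f0=list(np.r_[f0,m0]),log=[]);save(s)
E
```

```text
[0.5271409357110859, -0.011007543422407121] [ 0.5274 -0.0109  0.0789]
open t 17.88 F [-0.9676 -0.0029  1.6908] M [0.0354 0.0312 0.0105] j6 2.6345 w 0.4457 P [ 0.5272 -0.011   0.0779]
off [0.0001 0.0011]
above t 22.97 F [ 0.1763 -0.3202  0.0073] M [ 0.0025  0.0141 -0.019 ] j6 -2.2919 w 0.4544 P [0.4727 0.0815 0.15  ]
down t 23.83 F [-0.5059  0.0859  0.1474] M [ 0.0395 -0.0348 -0.0204] j6 -2.292 w 0.4518 P [0.4732 0.0815 0.0784]
shut t 24.2 F [-3.5933 -2.3815  7.4547] M [-0.675   0.7807 -0.0193] j6 -2.292 w 0.1019 P [0.4721 0.0806 0.0788]
```

View pics/f_w.png

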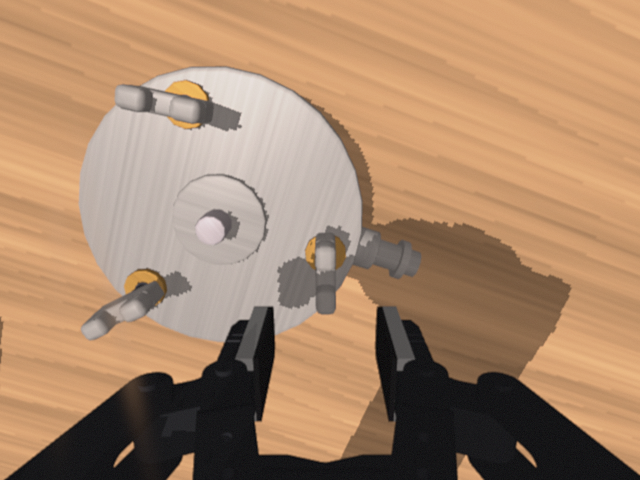

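```bash
cat >> grasp.py <<'E'
E=lambda:bot.read_joint_efforts()[5]
def seek(s,n=40,step=.04):
    turn(s,0);e0=E();print("e0",e0)
    for i in range(n):
        turn(s,step,verbose=(i%6==0));e=E();print("%.3f:%.3f"%(s["th"],e),end=" ")
        if e-e0>.06: break
    print();turn(s,0);print("%.4f"%E())
    for i in range(5): turn(s,.008);print("%.4f:%.4f"%(s["th"],E()),end=" ")
    print(bot.read_clock())
E
python3 - <<'E'
from grasp import *
s=load();seek(s)
E
```

```text
t 24.45 th 3.879 yaw -2.404 j6 -2.294 Mz 0.086 F [-2.3 -0.6  6. ] e_mm [-0.07 -0.05] w 0.103
e0 0.011295742588117719
t 24.70 th 3.839 yaw -2.444 j6 -2.254 Mz 0.018 F [-2.5 -0.4  7.3] e_mm [-0.01 -0.02] w 0.100
3.839:0.006 3.799:0.006 3.759:0.006 3.719:0.006 3.679:0.006 3.639:0.006 t 26.20 th 3.599 yaw -2.684 j6 -2.014 Mz 0.026 F [-1.8 -0.5  6.7] e_mm [ 0.04 -0.01] w 0.101
3.599:0.006 3.559:0.006 3.519:0.006 3.479:0.006 3.439:0.006 3.399:0.006 t 27.70 th 3.359 yaw -2.924 j6 -1.774 Mz 0.016 F [-2.6 -0.3  6.7] e_mm [-0.03 -0.06] w 0.103
3.359:0.006 3.319:0.006 3.279:0.006 3.239:0.006 3.199:0.006 3.159:0.006 t 29.20 th 3.119 yaw 3.119 j6 -1.534 Mz 0.036 F [-2.8 -0.1  6.5] e_mm [ 0.03 -0.07] w 0.102
3.119:0.006 3.079:0.006 3.039:0.006 2.999:0.006 2.959:0.006 2.919:0.234 
t 30.70 th 2.919 yaw 2.920 j6 -1.335 Mz 0.203 F [-1.3 -1.5  6.6] e_mm [-0.02 -0.06] w 0.098
0.2115
t 30.95 th 2.911 yaw 2.912 j6 -1.327 Mz 0.321 F [-2.2 -1.8  5.9] e_mm [-0.03 -0.07] w 0.105
2.9115:0.2933 t 31.20 th 2.903 yaw 2.904 j6 -1.319 Mz 0.275 F [-3.  -0.9  6.7] e_mm [-0.03 -0.07] w 0.098
2.9035:0.2952 t 31.45 th 2.895 yaw 2.896 j6 -1.311 Mz 0.322 F [-2.1 -0.4  6.3] e_mm [-0.03 -0.07] w 0.100
2.8955:0.2952 t 31.70 th 2.887 yaw 2.888 j6 -1.303 Mz 0.296 F [-2.4 -0.5  7.1] e_mm [-0.02 -0.06] w 0.097
2.8875:0.2952 t 31.95 th 2.879 yaw 2.880 j6 -1.295 Mz 0.328 F [-2.7  0.   6.3] e_mm [-0.   -0.08] w 0.100
2.8795:0.2952 31.95
```

```bash
cat >> grasp.py <<'E'
def finish(s,b,ang):
    tgt=b-ang
    while s["th"]-(tgt+.03)>1e-4: turn(s,min(.3,s["th"]-(tgt+.03)),verbose=False)
    while s["th"]-(tgt-.019)>1e-4: turn(s,min(.01,s["th"]-(tgt-.019)),recentre=False,verbose=False);print("%.4f:%.4f"%(s["th"],E()),end=" ")
    turn(s,-.005,recentre=False);print("%.4f:%.4f"%(s["th"],E()),"target",tgt)
E
python3 - <<'E'
from grasp import *
s=load();finish(s,2.938,np.pi/2)
E
```

```text
1.3872:0.2163 1.3772:0.2858 1.3672:0.2872 1.3572:0.2872 1.3482:0.2904 t 35.39 th 1.353 yaw 1.354 j6 0.232 Mz 0.256 F [-2.7  0.3  7.1] e_mm [-0.27  0.09] w 0.101
1.3532:0.2083 target 1.3672036732051036
```

```bash
python3 - <<'E'
from grasp import *
s=load();p=np.load("p.npy")
P=np.array(bot.read_position())
bot.set_gripper(0.45);st("open")
bot.move_linear([s["c"][0],s["c"][1],.15],speed=.12)
est=lambda i:p[:2]+.062*np.array([np.cos(p[2]-i*2*np.pi/3),np.sin(p[2]-i*2*np.pi/3)])
off=P[:2]-est(1);print("off",off)
c=est(2)+off/2+[0,.0005];th=p[5]+np.pi/2
T=toolT();im=bot.camera("wrist");cv2.imwrite("pics/g_w.png",im[:,:,::-1]);np.save("T3.npy",T)
f0,m0=grasp(c,th)
s=dict(c=list(np.array(bot.read_position())[:2]),c0=list(c),th=th,f0=list(np.r_[f0,m0]),log=[]);save(s)
E
```

```text
open t 35.78 F [0.1217 0.6799 0.6438] M [-0.0177  0.0316 -0.0051] j6 0.233 w 0.451 P [0.4717 0.0808 0.078 ]
off [-0.0014  0.0005]
above t 38.5 F [-0.4145 -0.554   0.0311] M [-0.0306 -0.0783 -0.0519] j6 -1.715 w 0.4539 P [0.5791 0.0823 0.1499]
down t 39.37 F [0.635  0.7509 0.1724] M [0.0816 0.0297 0.0541] j6 -1.7154 w 0.4505 P [0.5798 0.0823 0.0785]
shut t 39.73 F [-2.7851 -0.5937  5.3731] M [-0.1536  0.5418 -0.0187] j6 -1.7153 w 0.1019 P [0.5793 0.0821 0.0789]
```

View pics/g_w.png

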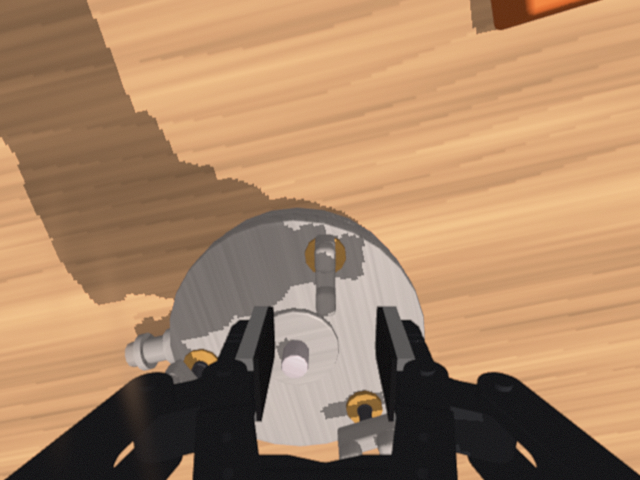

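The picture shows the second handle (325, 275) lying along the jaws as left, with the third still untouched at (365, 435). Now the third screw.

```bash
python3 - <<'E'
from grasp import *
s=load();seek(s,step=.035)
E
```

```text
t 39.98 th 3.301 yaw -2.982 j6 -1.716 Mz -0.097 F [-3.4 -0.1  6.5] e_mm [ 0.04 -0.04] w 0.101
e0 -0.014635622792411596
t 40.23 th 3.266 yaw -3.017 j6 -1.681 Mz -0.086 F [-3.3 -0.7  4.8] e_mm [-0.04 -0.05] w 0.101
3.266:0.004 3.231:0.004 3.196:0.004 3.161:0.004 3.126:0.004 3.091:0.004 t 41.73 th 3.056 yaw 3.056 j6 -1.471 Mz -0.064 F [-3.5 -0.9  5.2] e_mm [-0.02 -0.06] w 0.102
3.056:0.004 3.021:0.003 2.986:0.243 
t 42.48 th 2.986 yaw 2.987 j6 -1.401 Mz 0.178 F [-3.8 -0.9  5.7] e_mm [-0.05 -0.05] w 0.103
0.2232
t 42.73 th 2.978 yaw 2.979 j6 -1.393 Mz 0.206 F [-3.3 -1.6  5.8] e_mm [-0.01 -0.05] w 0.101
2.9782:0.2948 t 42.98 th 2.970 yaw 2.971 j6 -1.385 Mz 0.233 F [-3.5 -1.8  5.6] e_mm [-0.   -0.07] w 0.102
2.9702:0.2963 t 43.23 th 2.962 yaw 2.963 j6 -1.377 Mz 0.268 F [-3.3 -1.4  5.1] e_mm [-0.02 -0.05] w 0.102
2.9622:0.2963 t 43.48 th 2.954 yaw 2.955 j6 -1.369 Mz 0.246 F [-2.7 -1.5  5.4] e_mm [-0.01 -0.04] w 0.104
2.9542:0.2964 t 43.73 th 2.946 yaw 2.947 j6 -1.361 Mz 0.247 F [-3.4 -0.   5.4] e_mm [-0.01 -0.05] w 0.100
2.9462:0.2964 43.7333
```

```bash
python3 - <<'E'
from grasp import *
s=load();finish(s,3.006,np.pi/2)
bot.set_gripper(0.45);st("open")
bot.move_linear([s["c"][0],s["c"][1],.16],speed=.12)
bot.move_pose([0.575,0.05,0.22],quat(np.pi/2))
T=toolT();np.save("T4.npy",T);im=bot.camera("wrist");cv2.imwrite("pics/i_w.png",im[:,:,::-1])
im=bot.camera("scene");cv2.imwrite("pics/i_s.png",im[:,:,::-1]);print(bot.read_clock())
c=np.load("p.npy")
w=cv2.imread("pics/i_w.png")
for i,th in enumerate([-1.217-np.pi/2,1.3665-np.pi/2,3.006-np.pi]):
    a=c[2]-i*2*np.pi/3;q=c[:2]+.062*np.array([np.cos(a),np.sin(a)]);d=.018*np.array([np.cos(th),np.sin(th)])
    u,v=[tuple(int(k) for k in proj("wrist",np.r_[q+s*d,.109],T)) for s in(-1,1)];cv2.line(w,u,v,(0,255,0),1)
cv2.imwrite("pics/i_o.png",cv2.resize(w[0:280,120:460],(720,593),interpolation=cv2.INTER_CUBIC))
E
```

```text
1.4552:0.2182 1.4452:0.2858 1.4352:0.2871 1.4252:0.2872 1.4162:0.2903 t 47.17 th 1.421 yaw 1.422 j6 0.165 Mz 0.111 F [-4.1 -1.3  6.6] e_mm [-0.42  0.15] w 0.098
1.4212:0.2083 target 1.4352036732051032
open t 47.57 F [-0.1982  0.6988  0.0901] M [ 0.0036  0.0119 -0.0115] j6 0.1657 w 0.4475 P [0.5787 0.0829 0.0779]
48.875
```

View pics/i_o.png

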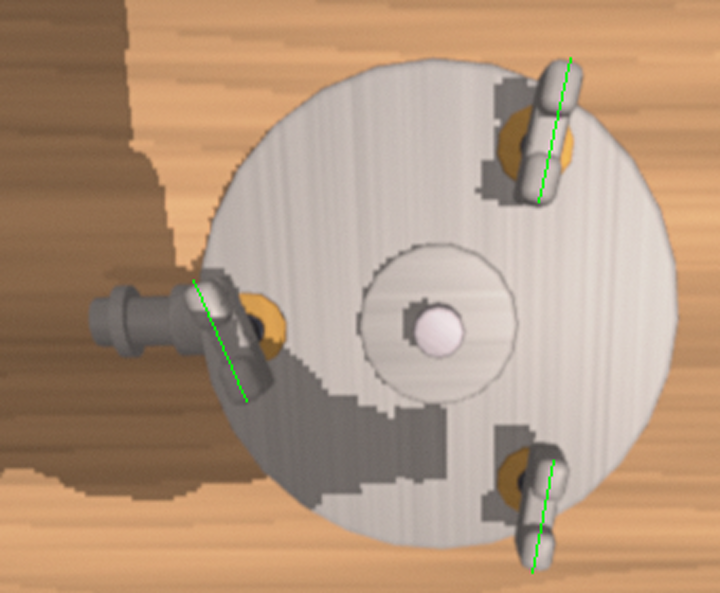

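View pics/i_s.png

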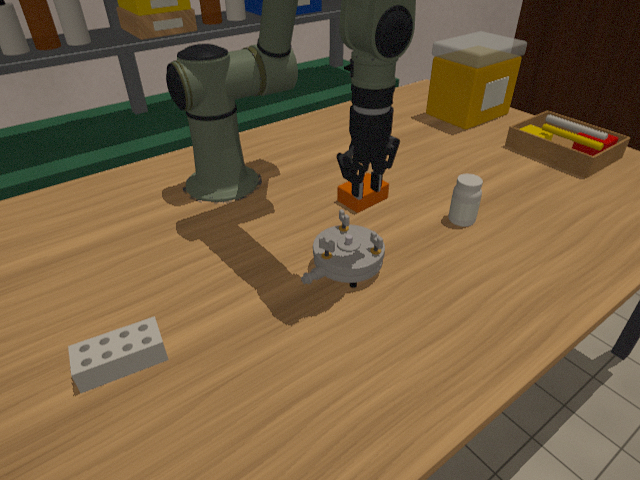

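```bash
python3 - <<'E'
from cell import bot
bot.close_job();print(bot.read_clock())
E
```

```text
the job is handed in; nothing more can be done
the job is handed in; nothing more can be done
```

All three wing screws are tightened in the order asked. The gripper is open and clear of the holder, and I handed the job in at about 49 s of the 72 s.

| Screw | Free play taken up (rad) | Turn after the bite (rad) | Target (rad) |
|---|---|---|---|
| First, above the outlet | about 0.48 | about 3.15 | 3.142 (two quarter turns) |
| Second | about 0.94 | about 1.57 | 1.571 (one quarter turn) |
| Third | about 0.30 | about 1.57 | 1.571 (one quarter turn) |

- **Bite detection:** I took the bite from the jump in last-joint torque and corrected for twist in the grip. The steps around the bite leave about 0.02 rad of uncertainty on each figure.
- **First screw:** while measuring that twist, I turned the first handle back about 0.03 rad. That was well inside its free play, and I brought it forward again to the final angle.
- **Final checks:** in the last wrist picture all three handles point where the torque readings say they should, and the last scene picture shows the jar, rack and tip box where they were. The force readings I took stayed below about 10 N. I did not measure how far the brass shoes sank, because 1–2 mm is too fine for these pictures.

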